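# Switch on the plate under the kettle

## Task

Turn on the cooktop plate that the kettle is standing on: with the fingertips, push the child-lock slide fully across to the left (as the robot sees it), then press the round key on the kettle's side lightly all the way down, keep it down for about a second, and let it come up again. Do not press the other keys, press nothing before the lock is off, do not force anything, and leave the kettle, saucepan, mug and pepper mill where they stand. Finish with the hand withdrawn.

Things in the scene. Friction and masses are not known exactly. Their poses are not given: they have to be found in the camera images.
- hob: White cooktop, fixed, 360 (x) by 520 (y) by 70 mm high, two dark hot plates. Origin: centre of its underside. x points to its back, away from the robot; y left, z up; turned up to 14 degrees. Controls on a grey strip along its near edge, at hob x = -137, z = 70 mm (flat top), left to right: left round key (hob y = 180 mm), square timer key (110), lock slide (-20 to 20), right round key (-180).
- plate_left (a point): Centre of the left hot plate (184 mm across), on its top face, hob (55, 130, 78) mm. The left round key switches it.
- plate_right (a point): Centre of the right hot plate, on its top face, hob (55, -130, 78) mm. The right round key switches it.
- kettle: Stainless kettle with a round belly 160 mm across, a spout to its +x and an arched black handle (172 mm high overall), 0.6 to 1.3 kg. Stands on one of the two plates. Origin: centre of its underside. Leave alone.
- saucepan: Aluminium saucepan with a lid, 166 mm across, 113 mm high to the top of the lid's knob, one long black handle reaching 210 mm out along its +x. Stands on the other plate. Origin: centre of its underside. Leave alone.
- mug: White mug 80 mm across, 92 mm high, just left of the cooktop. Origin: centre of its underside. Leave alone.
- mill: Dark wooden pepper mill 56 mm across, 145 mm high, just right of the cooktop. Origin: centre of its underside. Leave alone.
- lock (a joint): Travel of the child-lock slide in m: 0 at its right end (locked), grows to the left (hob +y) to 0.040 at its end stop; it counts as off from 0.033. Starts near 0. It stays where it is left; moving it takes about 2 N.
- lock_top (a point): Middle of the top face of the lock slide's grip, a white upright block 34 mm (hob x) by 18 mm (hob y), standing 28 mm above the cooktop's flat top. It moves with the slide. Push the grip's right side face to the left.
- key_left (a joint): Depression of the left round key in m: 0 up, 0.006 fully down. It springs back. About 1.2 N starts it, 4.8 N takes it fully down; it counts as pressed from 0.004.
- key_left_top (a point): Middle of the top face of the left round key, a white disc 32 mm across, standing 10 mm above the cooktop's flat top when up.
- key_right (a joint): Depression of the right round key, like the left one.
- key_right_top (a point): Middle of the top face of the right round key, the same as the left one.
- key_timer (a joint): Depression of the square timer key in m, 0 up, 0.006 down, same spring. Not to be pressed.
- key_timer_top (a point): Middle of the top face of the timer key, a white square 22 mm wide, 10 mm above the cooktop's flat top.

How it is judged:
By the outcome, as a careful person would: the job done as asked, in the order asked, and still so for the second after the job is handed in, with the robot touching nothing.
It also fails if it takes over 42 s, if anything falls off the work surface, if the arm or the gripper's body presses on something with over 40 N, if the wrist force passes 120 N, or if a joint passes its speed limit or range.

## Robot

A 6-joint arm with a two-finger parallel gripper is mounted at the origin on the work surface. World frame = base frame: x ahead of the robot, y to its left, z up, the work surface at z = 0. Lengths are in m, angles in rad, forces in N, time in s.
With the tool pointing down it reaches from about 0.4 to 0.825 m from the base axis. Payload 7 kg.
Tool frame: the origin (TCP) lies at the very end of the fingers, on their centre line; the grasp point (between the pads) lies 19 mm behind it; z points along the fingers, y is the direction in which the jaws open and shut (so a half turn about z gives the same grasp; the last joint's range is limited). The gripper opens to 88 mm and grips with 3 to 60 N. Pads are 19 mm wide; open, the fingers measure 130 mm over their backs; the gripper's body (78 mm by 193 mm) begins 47 mm behind the grasp point.
Start: joints at [-1.044, 0.359, 0.012, 0, -1.224, -0.288], TCP at [0.16, -0.656, 0.227] pointing down, gripper open.
Joint ranges: [-3.07, 3.07], [-1.43, 2.12], [-1.02, 1.25], [-3.03, 1.67], [-3.05, -0], [-3.03, 3.03]. Speed limits (rad/s): [2.39, 2.39, 3.01, 3.14, 3.14, 3.14].

## Interface

Orientations are given as [roll, pitch, yaw] about the fixed x, y, z axes, in that order (R = Rz(yaw) Ry(pitch) Rx(roll)).
In Python, from station import arm gives the robot as it stands.
- The arm moves only by the shell command python3 -m inch 'ROWS' [FORCE]. ROWS is text: rows parted by semicolons, each of 7 numbers parted by spaces: the closure, from 0 (fully open) to 1 (shut), then the shift along the tool's x, y, z each as a share of 300 mm, from -1 to 1, then the turn, a rotation vector about the tool's x, y, z each as a share of 60 degrees, from -1 to 1. In form: grip tx ty tz rx ry rz; .... A call has 1 to 12 rows; each row is the pose to reach, as a shift and turn from the pose commanded when the call began, along the tool's axes at that moment; what a row does not reach only later rows make up. A row lasts 1/10 s, in which the tool goes at most 50 mm and 8.59 degrees, less where a joint would pass 70% of its speed; a pose out of reach is approached as far as the arm can. A call with a number of a shift or a turn outside -1 to 1 is refused whole. A call with a gripper value outside its range is refused whole. The fingers move at their own pace and stop on an object; FORCE is the grip in N (left out, the last holds). Time passes only in rows, so rows that repeat a pose let the fingers close. It gives the time, the measured TCP pose, the force and the opening at its end, in the units of the state.
- arm.get_state(): the state, without advancing time (a new reading comes with each control period).
- arm.grab_frame(name): name is "scene" or "top"; returns a dict with "img" (384x512x3 uint8, red, green, blue), "range_z" (384x512 float32, m along the optical axis (not along the pixel's ray), 0 where there is no reading), "fx", "fy", "cx", "cy" (pixels), "dist" ([k1, k2, p1, p2, k3] as OpenCV has them; the pictures are not rectified), "extrinsics" (4x4, takes a point from world to camera coordinates). Camera axes: x right, y up, looking along -z (the intrinsics and any distortion apply to the point x, -y, -z); pixel columns grow to the right and rows downward; lengths in m; the calibration is good to about 2 mm. A picture is of the moment at which its call begins.
- arm.job_done(): hands the job in, once; it reports no verdict.
The state is a dict: "t": time; "q": joint angles; "qd": joint speeds; "joint_efforts": joint torques, N m; "eef_pos": TCP position; "ee_rot": TCP orientation; "force": force on the tool from outside, world axes, zero at the start; "moment": the same for the moment, N m; "width": finger opening in m.
Only numpy, scipy, OpenCV 4.12 (cv2) and the standard library are available. Lean on these libraries where they do the work, as an engineer would, in place of code of your own. Each camera call takes 0.05 s, during which the arm holds its last target.

## Working session

There is one attempt and no reset: what is moved stays moved. The work goes in short steps, Python scripts to look and compute and a shell command to move; the robot and the scene stay as the last step left them, time stands still between calls to the robot, and variables do not carry over. Pictures are saved under pics/ and viewed, and the job is handed in when it is done.

```bash
mkdir -p pics; ls
python3 - <<'E'
from station import arm
import cv2,numpy as np,pickle
s=arm.get_state();print(s)
for n in("scene","top"):
    f=arm.grab_frame(n);pickle.dump(f,open(f'pics/{n}0.pkl','wb'))
    cv2.imwrite(f'pics/{n}0.png',cv2.resize(f['img'][:,:,::-1],None,fx=1.5,fy=1.5))
    print(n,f['fx'],f['fy'],f['cx'],f['cy'],f['dist'],f['extrinsics'])
E
```

```text
pics
{'t': 0.0, 'q': array([-1.04389372e+00,  3.59379049e-01,  1.10627041e-02, -3.35233827e-04,
       -1.22409144e+00, -2.88064090e-01]), 'qd': array([-0.00069702,  0.00265921,  0.00045487, -0.0010046 ,  0.00078229,
       -0.00072353]), 'joint_efforts': array([-4.64042841e-04, -5.82710266e+01,  2.93048608e+01,  6.99710190e+00,
        6.69584144e-03, -9.17395141e-05]), 'eef_pos': array([ 0.1595195 , -0.65538216,  0.22563211]), 'ee_rot': array([ 3.13995805e+00, -1.55696950e-04, -2.90286818e+00]), 'force': array([-0.11310887, -0.38602685,  0.61948239]), 'moment': array([-0.05240606,  0.03883927,  0.04821069]), 'width': 0.08742381844178422}
scene 471.83305966777283 471.83305966777283 250.797184560686 186.2245129941326 [-0.01660271  0.          0.          0.          0.        ] [[ 5.03507351e-01  8.63989579e-01  1.53430332e-03 -3.46473911e-01]
 [-7.45389298e-01  4.33491294e-01  5.06438637e-01  4.00617012e-01]
 [ 4.36892598e-01 -2.56139230e-01  8.62274639e-01 -1.61919309e+00]
 [ 0.00000000e+00  0.00000000e+00  0.00000000e+00  1.00000000e+00]]
top 464.16225004442686 464.16225004442686 259.6781989287816 194.0042865233223 [-0.07769138  0.          0.          0.          0.        ] [[ 0.01784924 -0.99974716  0.01367523  0.00902372]
 [ 0.99738182  0.01876232  0.06983896 -0.61758213]
 [-0.07007788  0.01239285  0.99746454 -1.23672703]
 [ 0.          0.          0.          1.        ]]
```

View pics/top0.png

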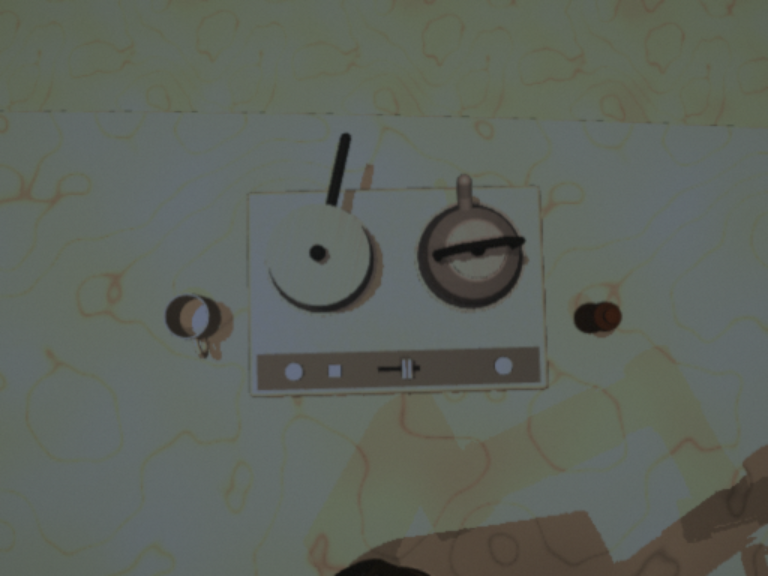

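View pics/scene0.png

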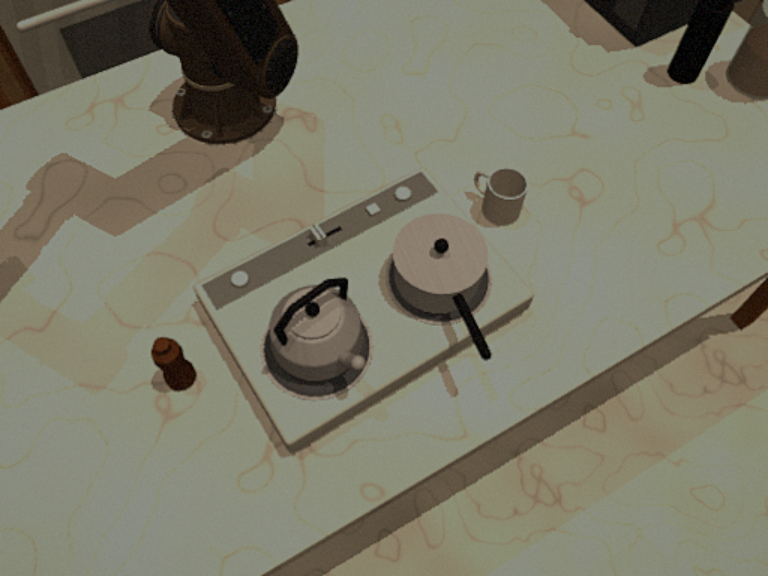

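The kettle is on the right plate: in the top view it is at (470,255) and the right key at (503,366), with the lock grip at (406,369). In the scene view the kettle is at (317,330) and the right key at (240,279). Next I'll measure from enlarged crops.

Run:
```python
import cv2,pickle,numpy as np
f=pickle.load(open('pics/top0.pkl','rb'));g=pickle.load(open('pics/scene0.pkl','rb'))
a=f['img'][215:275,160:370,::-1];b=g['img'][105:220,120:300,::-1]
b=cv2.resize(b,None,fx=4,fy=4,interpolation=2);a=cv2.resize(a,None,fx=3.8,fy=3.8,interpolation=2)
cv2.imwrite('pics/ca.png',np.clip(a*1.6,0,255));cv2.imwrite('pics/cb.png',np.clip(b*1.4,0,255))
```

```text
[ WARN:0@0.042] global loadsave.cpp:1063 imwrite_ Unsupported depth image for selected encoder is fallbacked to CV_8U.
```

View pics/ca.png

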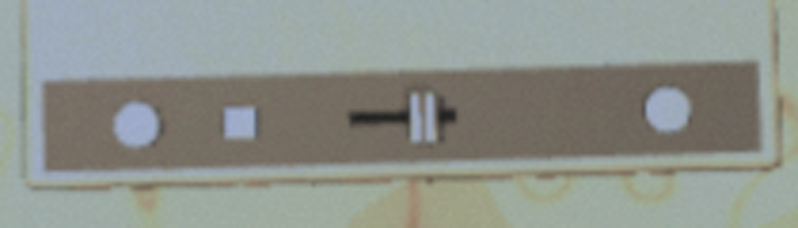

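View pics/cb.png

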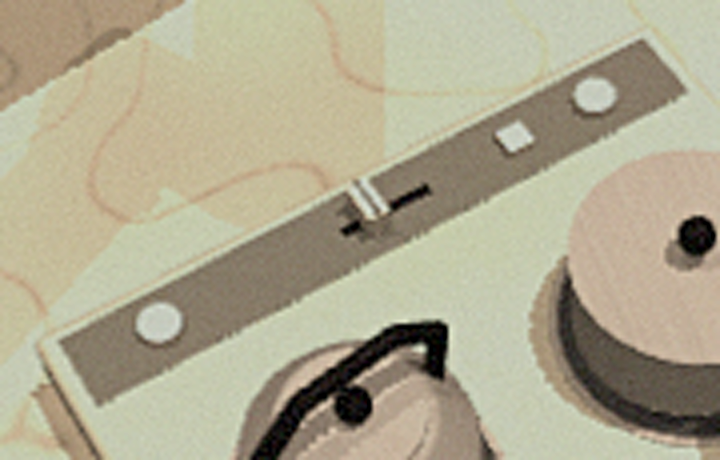

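```bash
cat > h.py <<'E'
import cv2,pickle,numpy as np
def ray(f,u,v,z):
    K=np.array([[f['fx'],0,f['cx']],[0,f['fy'],f['cy']],[0,0,1]])
    p=cv2.undistortPoints(np.array([[[u,v]]],float),K,np.array(f['dist']))[0,0]
    E=np.array(f['extrinsics']);R=E[:3,:3];c=-R.T@E[:3,3]
    d=R.T@np.array([p[0],-p[1],-1]);return c+d*(z-c[2])/d[2]
E
python3 - <<'E'
from h import *
from scipy.optimize import least_squares
f=pickle.load(open('pics/top0.pkl','rb'));g=pickle.load(open('pics/scene0.pkl','rb'))
H={'L':(-.137,.18),'T':(-.137,.11),'R':(-.137,-.18)}
Z=dict(L=.08,T=.08,R=.08,G=.098)
P={'top':dict(L=(137,124),T=(239,123),G=(423,117),R=(667,110)),'sc':dict(L=(595,96),T=(514,137),G=(367,199),R=(159,322))}
W={}
for c,ff,s,o in(('top',f,3.8,(160,215)),('sc',g,4,(120,105))):
    for k,(x,y) in P[c].items():
        u=o[0]+(x+.5)/s-.5;v=o[1]+(y+.5)/s-.5
        W[c,k]=ray(ff,u,v,Z[k]);print(c,k,W[c,k].round(4), 'rangeZ pt z-check')
        r=ff['range_z'][int(round(v)),int(round(u))]
        E=ff['extrinsics'];print('   cam depth',r,-(E[2,:3]@W[c,k]+E[2,3]))
def tf(p,h): c,s=np.cos(p[2]),np.sin(p[2]);return np.array([p[0]+c*h[0]-s*h[1],p[1]+s*h[0]+c*h[1]])
for cs in(['top'],['sc'],['top','sc']):
    fun=lambda p:np.concatenate([tf(p,H[k])-W[c,k][:2] for c in cs for k in H])
    r=least_squares(fun,[.6,0,0]);print(cs,r.x,np.degrees(r.x[2]),r.fun.round(4))
    p=r.x
    for c in cs:
        d=W[c,'G'][:2]-p[:2];cc,s=np.cos(p[2]),np.sin(p[2]);print('grip hob',cc*d[0]+s*d[1],-s*d[0]+cc*d[1])
print('R',tf(p,H['R']),'slide0',tf(p,(-.137,-.02)),'slide1',tf(p,(-.137,.02)))
E
```

```text
top L [0.4732 0.1828 0.08  ] rangeZ pt z-check
   cam depth 1.188896 1.1878232262904709
top T [0.4752 0.1139 0.08  ] rangeZ pt z-check
   cam depth 1.1900041 1.1888163874480018
top G [ 0.4821 -0.0095  0.098 ] rangeZ pt z-check
   cam depth 1.1749486 1.1728800169072955
top R [ 0.4887 -0.1758  0.08  ] rangeZ pt z-check
   cam depth 1.1949517 1.1933588103893547
sc L [0.4719 0.1859 0.08  ] rangeZ pt z-check
   cam depth 1.3876344 1.3916357027476352
sc T [0.4742 0.1155 0.08  ] rangeZ pt z-check
   cam depth 1.3750165 1.3726407178993654
sc G [ 0.4802 -0.007   0.098 ] rangeZ pt z-check
   cam depth 1.3174438 1.3231326145681057
sc R [ 0.4871 -0.1731  0.08  ] rangeZ pt z-check
   cam depth 1.2987019 1.2930626324395216
['top'] [0.61751559 0.00974174 0.04439543] 2.5436708915314217 [-0.0005  0.0007  0.0006 -0.0004 -0.0001 -0.0003]
grip hob -0.1361126064491021 -0.013251272599326527
['sc'] [0.616174   0.01199457 0.04288217] 2.456967276712667 [-0.0003  0.0001  0.0004  0.0005 -0.0001 -0.0006]
grip hob -0.13670606753951733 -0.013100569966460808
['top', 'sc'] [0.61684484 0.01086817 0.04363895] 2.500327534709092 [-0.001   0.0019  0.      0.0009 -0.0009  0.0009  0.0002 -0.0011  0.001
 -0.0008  0.0008 -0.0018]
grip hob -0.13548157361704413 -0.014508850853894693
grip hob -0.13733700138588578 -0.011842514320203307
R [ 0.48782778 -0.17493711] slide0 [ 0.48084777 -0.01508943] slide1 [0.47910276 0.02487249]
```

```bash
python3 - <<'E'
from h import *
f=pickle.load(open('pics/top0.pkl','rb'))
print('mill top',ray(f,604/1.5,316/1.5,.145),'mill d',ray(f,620/1.5,316/1.5,.145))
E
python3 -m inch '1 -0.2 0.2 0 0 0 0.05;1 -0.35 0.38 0 0 0 0.1;1 -0.5 0.55 0 0 0 0.15;1 -0.65 0.72 0 0 0 0.187;1 -0.75 0.84 0 0 0 0.187;1 -0.75 0.84 0 0 0 0.187;1 -0.75 0.84 0 0 0 0.187;1 -0.75 0.84 0 0 0 0.187' 20
cat >> h.py <<'E'
from scipy.spatial.transform import Rotation as Ro
HP=(0.61684,0.01087,0.04364)
def hobw(x,y,z):
    c,s=np.cos(HP[2]),np.sin(HP[2]);return np.array([HP[0]+c*x-s*y,HP[1]+s*x+c*y,z])
def plan(st,tgt):
    R=Ro.from_euler('xyz',st['ee_rot']).as_matrix()
    T=np.array([[-1,0,0],[0,1,0],[0,0,-1.]]);T=Ro.from_euler('z',HP[2]).as_matrix()@T
    print('t',st['t'],'pos',st['eef_pos'].round(4),'F',st['force'].round(2),'w',round(st['width'],4),'shift',(R.T@(tgt-st['eef_pos'])/.3).round(4),'turn',(Ro.from_matrix(R.T@T).as_rotvec()/np.radians(60)).round(4))
    d=st['eef_pos'][:2]-np.array(HP[:2]);c,s=np.cos(HP[2]),np.sin(HP[2]);print('hob',c*d[0]+s*d[1],-s*d[0]+c*d[1])
E
python3 - <<'E'
from h import *
from station import arm
plan(arm.get_state(),hobw(-.137,-.06,.15))
E
```

```text
mill top [ 0.57407264 -0.3315936   0.145     ] mill d [ 0.57451616 -0.35848062  0.145     ]
t: 0.9
eef_pos: [0.32, -0.3546, 0.2268]
ee_rot: [3.141, 0.001, -3.094]
force: [1.8, -1.4, -0.1]
width: 0.0293
t 0.9 pos [ 0.32   -0.3546  0.2268] F [ 1.79 -1.37 -0.1 ] w 0.0293 shift [-0.588   0.9717  0.257 ] turn [0.0002 0.0011 0.0033]
hob -0.3124639129082985 -0.3521406263282991
```

```bash
python3 -m inch '1 -0.08 0.13 0 0 0 0;1 -0.17 0.28 0 0 0 0;1 -0.26 0.43 0 0 0 0;1 -0.35 0.58 0 0 0 0;1 -0.43 0.72 0 0 0 0;1 -0.51 0.85 0 0 0 0;1 -0.56 0.93 0 0 0 0;1 -0.588 0.97 0.05 0 0 0;1 -0.588 0.97 0.12 0 0 0;1 -0.588 0.97 0.19 0 0 0;1 -0.588 0.97 0.25 0 0 0;1 -0.588 0.97 0.25 0 0 0'
python3 - <<'E'
from h import *
from station import arm
plan(arm.get_state(),hobw(-.137,-.06,.08))
f=arm.grab_frame('scene');cv2.imwrite('pics/s1.png',np.clip(cv2.resize(f['img'][60:260,80:346,::-1],None,fx=3,fy=3,interpolation=2)*1.4,0,255).astype('uint8'))
E
```

```text
t: 2.1
eef_pos: [0.4806, -0.06, 0.1491]
ee_rot: [-3.141, -0.005, -3.099]
force: [-0.3, -0.2, -0.1]
width: 0.0008
t 2.1 pos [ 0.4806 -0.06    0.1491] F [-0.3  -0.18 -0.06] w 0.0008 shift [-0.0084  0.0165  0.2303] turn [-0.0005 -0.0048 -0.0013]
hob -0.1391932108859276 -0.06490123340707064
```

View pics/s1.png

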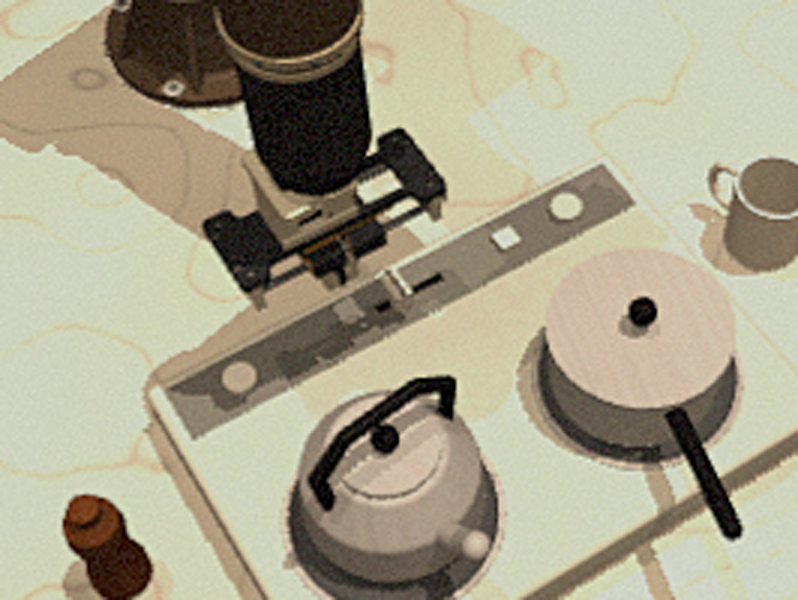

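The closed fingers, around (345,270), are to the right of the lock grip at (398,283) and clear of the kettle. I'll lower them to 80 mm.

```bash
python3 -m inch '1 -0.007 0 0.06 0 0 0;1 -0.007 0 0.12 0 0 0;1 -0.007 0 0.17 0 0 0;1 -0.007 0 0.2 0 0 0;1 -0.007 0 0.22 0 0 0;1 -0.007 0 0.23 0 0 0;1 -0.007 0 0.23 0 0 0;1 -0.007 0 0.23 0 0 0'
python3 - <<'E'
from h import *
from station import arm
plan(arm.get_state(),hobw(-.137,-.012,.08))
f=arm.grab_frame('top');cv2.imwrite('pics/t2.png',np.clip(cv2.resize(f['img'][180:280,200:360,::-1],None,fx=5,fy=5,interpolation=2)*1.6,0,255).astype('uint8'))
f=arm.grab_frame('scene');cv2.imwrite('pics/s2.png',np.clip(cv2.resize(f['img'][100:220,130:290,::-1],None,fx=5,fy=5,interpolation=2)*1.4,0,255).astype('uint8'))
E
```

```text
t: 2.95
eef_pos: [0.4849, -0.0593, 0.0831]
ee_rot: [3.142, 0.001, -3.098]
force: [0.4, 0.3, 0.7]
width: 0.0003
t 2.95 pos [ 0.4849 -0.0593  0.0831] F [0.4  0.34 0.68] w 0.0003 shift [0.0072 0.1745 0.0104] turn [ 0.      0.0008 -0.0005]
hob -0.13487793861050168 -0.06435295107900223
```

View pics/s2.png

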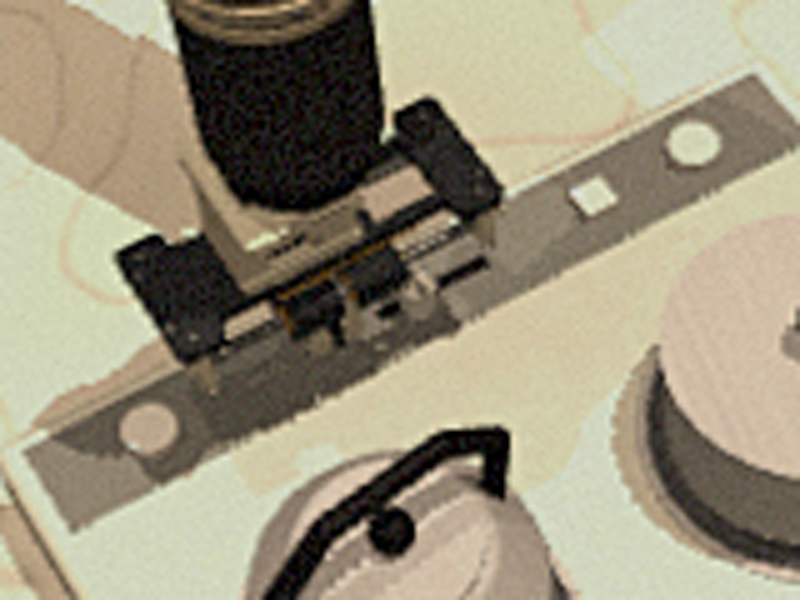

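View pics/t2.png

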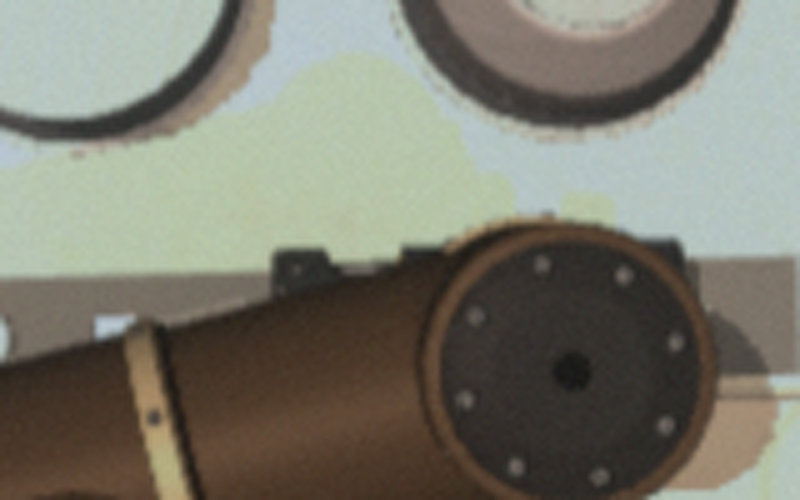

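The fingertips, at about (370,305), are just right of the grip at (425,285). They are about 15 mm below the grip's top and nothing is touching. Now I'll push left slowly.

```bash
python3 -m inch '1 0.004 0.01 0 0 0 0;1 0.004 0.02 0 0 0 0;1 0.004 0.03 0 0 0 0;1 0.004 0.04 0 0 0 0;1 0.004 0.05 0 0 0 0;1 0.004 0.06 0 0 0 0;1 0.004 0.07 0 0 0 0;1 0.004 0.08 0 0 0 0;1 0.004 0.09 0 0 0 0;1 0.004 0.09 0 0 0 0'
python3 - <<'E'
from h import *
from station import arm
plan(arm.get_state(),hobw(-.137,-.012,.08))
E
```

```text
t: 4.05
eef_pos: [0.4822, -0.0321, 0.0826]
ee_rot: [3.142, 0.0, -3.098]
force: [-0.9, -0.1, 0.2]
width: 0.0002
t 4.05 pos [ 0.4822 -0.0321  0.0826] F [-0.91 -0.14  0.21] w 0.0002 shift [0.002  0.0835 0.0086] turn [ 0.      0.0001 -0.0003]
hob -0.13641382739063043 -0.03705093980910447
```

```bash
python3 -m inch '1 0 0.01 0 0 0 0;1 0 0.02 0 0 0 0;1 0 0.03 0 0 0 0;1 0 0.04 0 0 0 0;1 0 0.04 0 0 0 0'
python3 - <<'E'
from h import *
from station import arm
plan(arm.get_state(),hobw(-.137,-.012,.08))
f=arm.grab_frame('scene');cv2.imwrite('pics/s3.png',np.clip(cv2.resize(f['img'][120:200,170:270,::-1],None,fx=7,fy=7,interpolation=2)*1.6,0,255).astype('uint8'))
E
```

```text
t: 4.55
eef_pos: [0.4816, -0.02, 0.0826]
ee_rot: [3.141, 0.0, -3.098]
force: [0.0, -0.7, -1.0]
width: 0.0007
t 4.55 pos [ 0.4816 -0.02    0.0826] F [ 0.   -0.66 -1.  ] w 0.0007 shift [0.0018 0.0433 0.0085] turn [ 0.0002  0.0001 -0.0004]
hob -0.13646534255505902 -0.024985605305344452
```

View pics/s3.png

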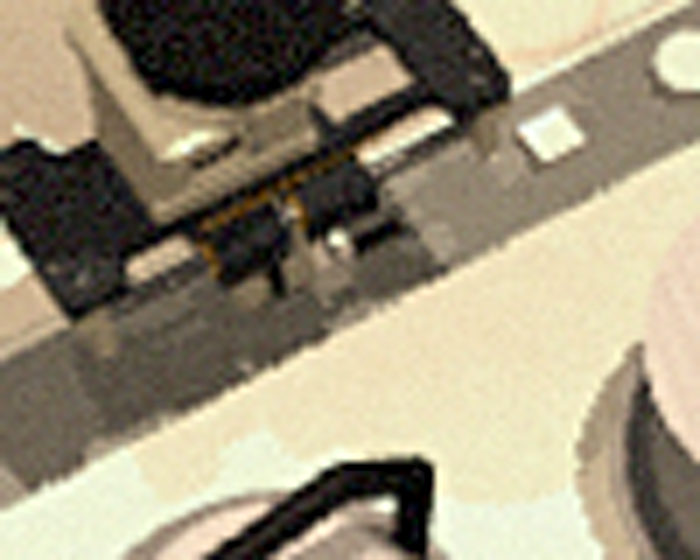

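The grip at (340,240) is now right at the fingertip (300,265), about in contact. I'll keep pushing in small steps and watch the force.

```bash
python3 -m inch '1 0 0.008 0 0 0 0;1 0 0.016 0 0 0 0;1 0 0.024 0 0 0 0;1 0 0.032 0 0 0 0;1 0 0.032 0 0 0 0'; python3 -m inch '1 0 0.008 0 0 0 0;1 0 0.016 0 0 0 0;1 0 0.024 0 0 0 0;1 0 0.024 0 0 0 0'
python3 - <<'E'
from h import *
from station import arm
plan(arm.get_state(),hobw(-.137,-.001,.08))
E
```

```text
t: 5.1
eef_pos: [0.4812, -0.0105, 0.0826]
ee_rot: [3.141, 0.0, -3.098]
force: [-0.1, 0.7, -0.3]
width: 0.0004
t: 5.5
eef_pos: [0.4809, -0.0033, 0.0826]
ee_rot: [3.141, 0.0, -3.098]
force: [-0.2, 0.5, 0.1]
width: 0.0005
t 5.5 pos [ 0.4809 -0.0033  0.0826] F [-0.21  0.47  0.08] w 0.0005 shift [0.0018 0.0242 0.0085] turn [ 0.0002  0.     -0.0005]
hob -0.1364495227236744 -0.008247644302542916
```

Run:
```python
from h import *
from station import arm
f=arm.grab_frame('scene');cv2.imwrite('pics/s4.png',np.clip(cv2.resize(f['img'][120:200,170:270,::-1],None,fx=7,fy=7,interpolation=2)*1.6,0,255).astype('uint8'))
for i in range(4):
  s=arm.get_state();print(s['t'],s['force'].round(2))
  arm.grab_frame('top')
```

```text
5.55 [-1.02 -0.18  0.5 ]
5.6 [ 1.    0.27 -0.81]
5.65 [-0.06 -0.98  0.08]
5.7 [ 0.2  -0.29 -1.01]
```

View pics/s4.png

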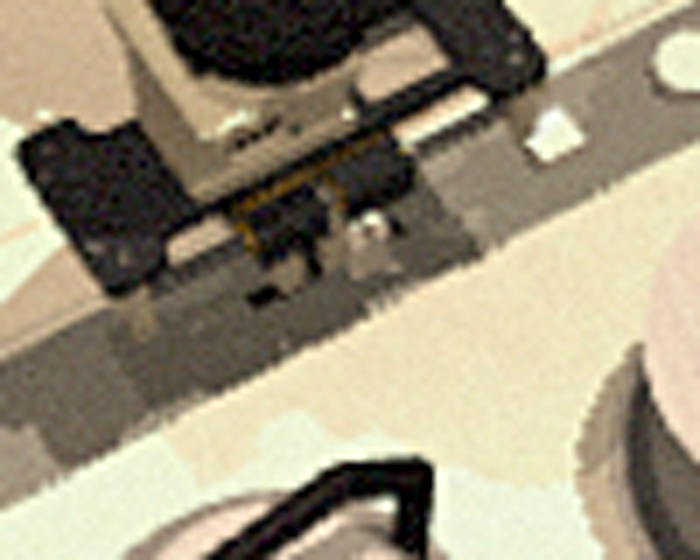

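The slide is moving: the grip is at (372,225) and the right end of its slot, (262,297), is uncovered. I'll continue.

```bash
python3 -m inch '1 0 0.005 0 0 0 0;1 0 0.01 0 0 0 0;1 0 0.015 0 0 0 0'; python3 -m inch '1 0 0.005 0 0 0 0;1 0 0.01 0 0 0 0';python3 -m inch '1 0 0.005 0 0 0 0;1 0 0.01 0 0 0 0'
python3 - <<'E'
from h import *
from station import arm
plan(arm.get_state(),hobw(-.137,-.001,.08))
f=arm.grab_frame('scene');cv2.imwrite('pics/s5.png',np.clip(cv2.resize(f['img'][120:200,170:270,::-1],None,fx=7,fy=7,interpolation=2)*1.6,0,255).astype('uint8'))
E
```

```text
t: 6.05
eef_pos: [0.4806, 0.0008, 0.0826]
ee_rot: [-3.141, -0.0, -3.099]
force: [0.5, -1.8, -0.3]
width: 0.0001
t: 6.25
eef_pos: [0.4805, 0.0031, 0.0827]
ee_rot: [-3.14, -0.0, -3.098]
force: [3.8, -14.1, -0.7]
width: 0.0007
t: 6.45
eef_pos: [0.4803, 0.0036, 0.0828]
ee_rot: [-3.136, -0.002, -3.097]
force: [10.3, -31.7, -1.7]
width: 0.0001
t 6.45 pos [0.4803 0.0036 0.0828] F [ 10.29 -31.66  -1.72] w 0.0001 shift [0.0009 0.0011 0.0092] turn [-0.0051 -0.0015  0.0005]
hob -0.13673584030662012 -0.001325526918985312
```

View pics/s5.png

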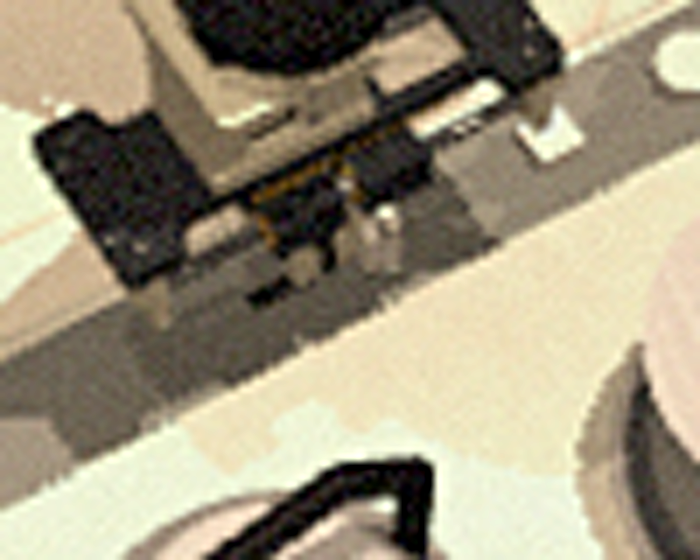

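The slide hit its end stop and the force built to about 33 N, because I chained one step too many. I'll back off right away.

```bash
python3 -m inch '1 0 -0.02 0 0 0 0;1 0 -0.04 0 0 0 0;1 0 -0.08 0 0 0 0;1 0 -0.12 0 0 0 0;1 0 -0.12 -0.08 0 0 0;1 0 -0.12 -0.16 0 0 0;1 0 -0.12 -0.16 0 0 0'
python3 - <<'E'
from h import *
from station import arm
plan(arm.get_state(),hobw(-.137,-.18,.11))
f=arm.grab_frame('scene');cv2.imwrite('pics/s6.png',np.clip(cv2.resize(f['img'][120:200,170:270,::-1],None,fx=7,fy=7,interpolation=2)*1.6,0,255).astype('uint8'))
E
```

```text
t: 7.2
eef_pos: [0.484, -0.0294, 0.1335]
ee_rot: [3.141, 0.005, -3.098]
force: [0.2, 0.3, 0.2]
width: 0.0004
t 7.2 pos [ 0.484  -0.0294  0.1335] F [0.23 0.29 0.25] w 0.0004 shift [ 0.0086 -0.4853  0.0779] turn [ 0.0009  0.0049 -0.0005]
hob -0.13446654583805137 -0.03443279651696125
```

View pics/s6.png

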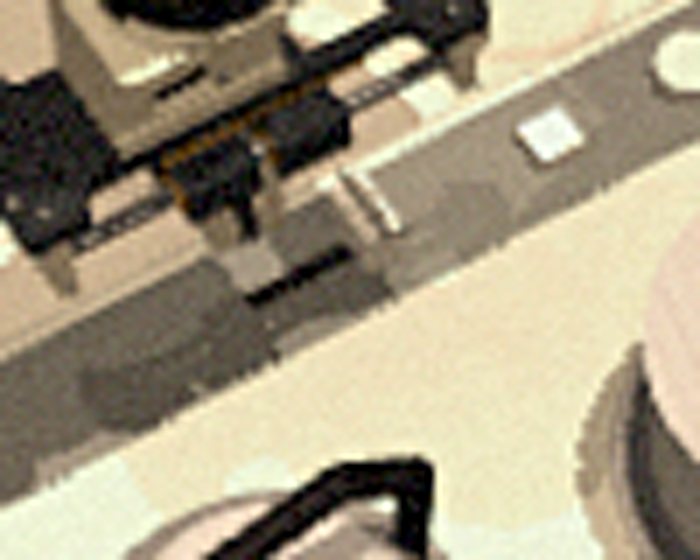

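The grip is at (365,205), well to the left, and the slot is open to its right. I'll move over the right key, then measure the lock from the cleared view.

```bash
python3 -m inch '1 0.002 -0.06 0 0 0 0;1 0.004 -0.16 0 0 0 0;1 0.006 -0.26 0 0 0 0;1 0.006 -0.36 0 0 0 0;1 0.006 -0.44 0.02 0 0 0;1 0.006 -0.48 0.05 0 0 0;1 0.006 -0.486 0.06 0 0 0;1 0.006 -0.486 0.06 0 0 0;1 0.006 -0.486 0.06 0 0 0'
python3 - <<'E'
from h import *
from station import arm
plan(arm.get_state(),hobw(-.137,-.18,.08))
for n,(r,c) in dict(scene=(100,120),top=(200,200)).items():
  f=arm.grab_frame(n);pickle.dump(f,open(f'pics/{n}7.pkl','wb'));cv2.imwrite(f'pics/{n}7.png',np.clip(cv2.resize(f['img'][r:r+115,c:c+155,::-1],None,fx=5,fy=5,interpolation=2)*1.5,0,255).astype('uint8'))
E
```

```text
t: 8.15
eef_pos: [0.4863, -0.1744, 0.1124]
ee_rot: [3.142, -0.001, -3.098]
force: [0.4, 0.1, 0.7]
width: 0.0005
t 8.15 pos [ 0.4863 -0.1744  0.1124] F [0.44 0.06 0.7 ] w 0.0005 shift [-0.005  -0.002   0.1079] turn [ 0.0001 -0.0005 -0.0002]
hob -0.13847574148956582 -0.17939157415865745
```

View pics/scene7.png

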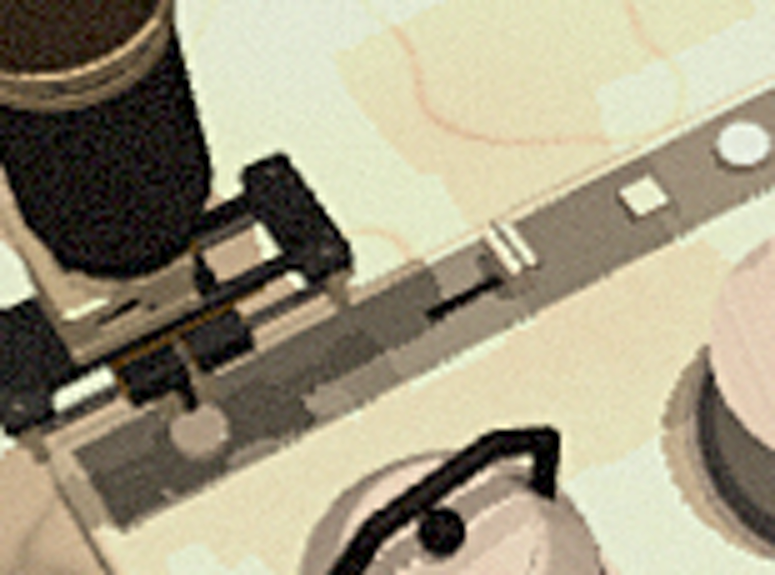

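View pics/top7.png

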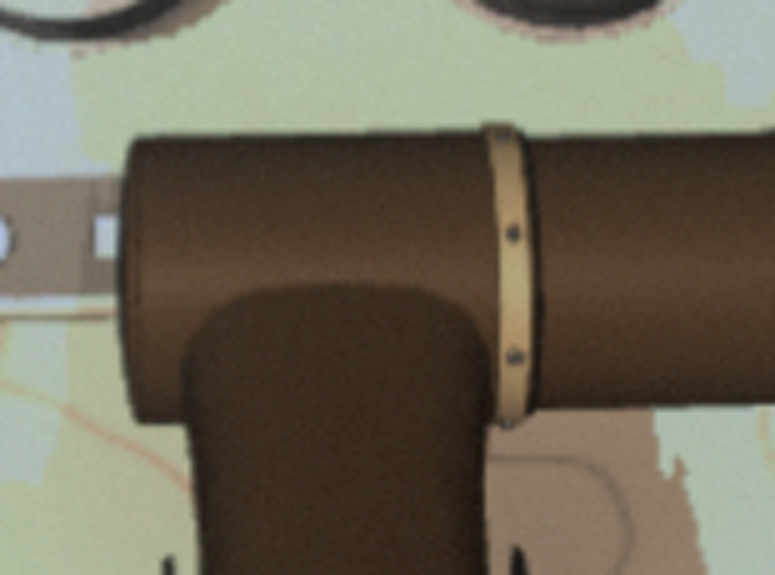

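The grip is at (512,247) in the scene crop and the whole right half of the slot is uncovered. The fingers are just above the right key at (200,432). I'll compute the lock position.

Run:
```python
from h import *
g=pickle.load(open('pics/scene7.pkl','rb'))
w=ray(g,222,149,.098)
p=[0.616174,0.01199457,0.04288217];d=w[:2]-p[:2];c,s=np.cos(p[2]),np.sin(p[2]);print(c*d[0]+s*d[1],-s*d[0]+c*d[1])
```

```text
-0.1363708468961264 0.02141877980532849
```

The lock is at hob y ≈ +20 to 21 mm, which is its end stop, so it is off. Now I'll come down to just above the right key.

```bash
python3 -m inch '1 -0.004 0 0.03 0 0 0;1 -0.004 0 0.06 0 0 0;1 -0.004 0 0.08 0 0 0;1 -0.004 0 0.09 0 0 0;1 -0.004 0 0.09 0 0 0;1 -0.004 0 0.09 0 0 0'
python3 - <<'E'
from h import *
from station import arm
plan(arm.get_state(),hobw(-.137,-.18,.08))
E
python3 -m inch '1 0 0 0.005 0 0 0;1 0 0 0.01 0 0 0;1 0 0 0.01 0 0 0'
```

```text
t: 8.85
eef_pos: [0.4877, -0.1749, 0.0855]
ee_rot: [-3.142, -0.0, -3.099]
force: [0.7, -0.5, 0.9]
width: 0.0005
t 8.85 pos [ 0.4877 -0.1749  0.0855] F [ 0.72 -0.53  0.85] w 0.0005 shift [-0.0004 -0.0002  0.0185] turn [-0.0001 -0.0001 -0.0006]
hob -0.13711594189933204 -0.17993663235226673
t: 9.15
eef_pos: [0.4876, -0.1748, 0.0825]
ee_rot: [3.142, 0.0, -3.099]
force: [0.5, -0.4, 0.5]
width: 0.0002
```

```bash
python3 -m inch '1 0 0 0.006 0 0 0;1 0 0 0.012 0 0 0;1 0 0 0.012 0 0 0'
```

```text
t: 9.45
eef_pos: [0.4878, -0.1749, 0.0789]
ee_rot: [-3.142, 0.0, -3.099]
force: [-1.0, -0.7, 2.7]
width: 0.0005
```

```bash
python3 -m inch '1 0 0 0.008 0 0 0;1 0 0 0.015 0 0 0;1 0 0 0.015 0 0 0'
```

```text
t: 9.75
eef_pos: [0.4879, -0.1749, 0.0745]
ee_rot: [-3.141, 0.0, -3.098]
force: [-0.5, 1.1, 5.0]
width: 0.0007
```

```bash
python3 -m inch '1 0 0 0.002 0 0 0;1 0 0 0.002 0 0 0;1 0 0 0.002 0 0 0'
```

```text
t: 10.05
eef_pos: [0.4879, -0.1749, 0.0743]
ee_rot: [-3.141, 0.001, -3.098]
force: [-1.6, 0.4, 6.5]
width: 0.0
```

The key has bottomed: 6.5 N and no further travel. I'll hold briefly, then release straight up.

```bash
python3 -m inch '1 0 0 0.001 0 0 0;1 0 0 0.001 0 0 0;1 0 0 0.001 0 0 0;1 0 0 0.001 0 0 0;1 0 0 0.001 0 0 0'; python3 -m inch '1 0 0 0 0 0 0;1 0 0 -0.03 0 0 0;1 0 0 -0.1 0 0 0;1 0 0 -0.2 0 0 0;1 0 0 -0.33 0 0 0;1 0 0 -0.45 0 0 0;1 0 0 -0.5 0 0 0;1 0.1 0 -0.5 0 0 0;1 0.1 0 -0.5 0 0 0'
python3 - <<'E'
from h import *
from station import arm
plan(arm.get_state(),np.array([.33,-.35,.225]))
E
```

```text
t: 10.55
eef_pos: [0.4879, -0.1749, 0.0742]
ee_rot: [-3.141, 0.001, -3.098]
force: [-2.0, 1.7, 9.3]
width: 0.0004
t: 11.45
eef_pos: [0.455, -0.1759, 0.2242]
ee_rot: [3.141, 0.0, -3.099]
force: [0.9, -0.5, 0.3]
width: 0.0001
t 11.45 pos [ 0.455  -0.1759  0.2242] F [ 0.86 -0.47  0.31] w 0.0001 shift [ 0.4409 -0.5621 -0.0034] turn [ 0.001   0.     -0.0014]
hob -0.16978945660587078 -0.17958125784030798
```

Now I'll withdraw to the side, clear of the mill, and check.

```bash
python3 -m inch '1 0.1 -0.1 0 0 0 0;1 0.2 -0.22 0 0 0 0;1 0.3 -0.36 0 0 0 0;1 0.4 -0.5 0 0 0 0;1 0.44 -0.6 0 0 0 0;1 0.45 -0.75 0 0 0 0;1 0.5 -0.85 0 0 0 0;1 0.5 -0.9 0 0 0 0;1 0.5 -0.9 0 0 0 0;1 0.5 -0.9 0 0 0 0'
python3 - <<'E'
from h import *
from station import arm
for n in('scene','top'):
  f=arm.grab_frame(n);pickle.dump(f,open(f'pics/{n}9.pkl','wb'));cv2.imwrite(f'pics/{n}9.png',np.clip(cv2.resize(f['img'][:,:,::-1],None,fx=1.5,fy=1.5)*1.4,0,255).astype('uint8'))
f0=pickle.load(open('pics/top0.pkl','rb'))
f=pickle.load(open('pics/top9.pkl','rb'));cv2.imwrite('pics/ca9.png',np.clip(cv2.resize(f['img'][215:275,160:370,::-1],None,fx=3.8,fy=3.8,interpolation=2)*1.6,0,255).astype('uint8'))
E
```

```text
t: 12.45
eef_pos: [0.3193, -0.4519, 0.223]
ee_rot: [3.141, -0.001, -3.099]
force: [-0.0, 0.5, 0.2]
width: 0.0002
```

View pics/ca9.png

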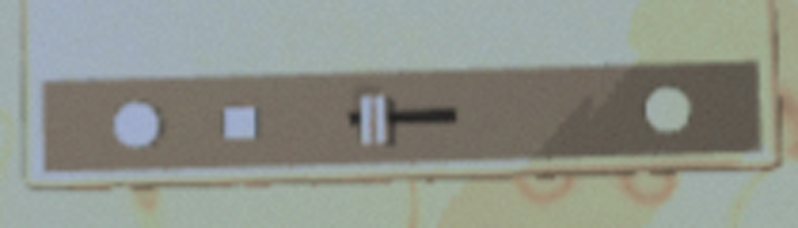

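View pics/top9.png

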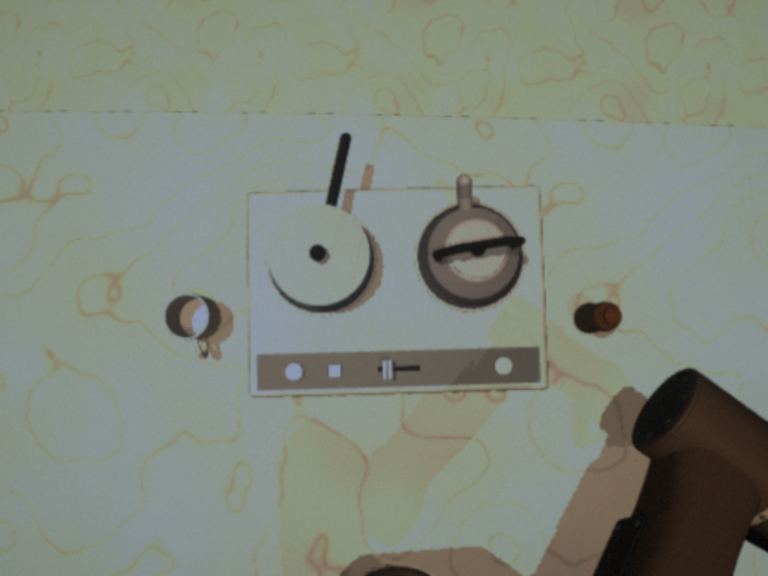

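View pics/scene9.png

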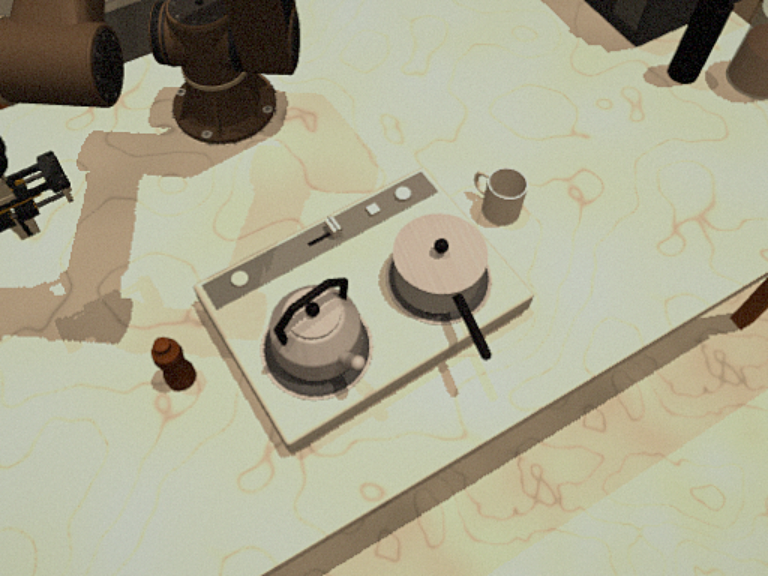

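The grip has moved from crop (423,117) to (374,119), which is about 33 mm and puts it at its left end (hob y ≈ +19 to 20). The right key (667,110) is up, everything else is in its original pixels, and the hand is clear.

```bash
python3 -c "
from station import arm
s=arm.get_state();print(s['t'],s['force'],abs(s['qd']).max());print(arm.job_done())"
```

```text
12.55 [0.65276763 0.67983681 0.5009634 ] 0.008527687571435995
the job is handed in; nothing more can be done
None
```

I unlocked the cooktop and pressed the right round key, on the kettle's side. The job was handed in at 12.6 s, with the hand withdrawn and touching nothing.

- **Lock:** I pushed the slide left to its end stop. Afterwards its grip measured at hob y ≈ +19 to +21 mm, where the end stop is at +20 mm, so it should count as off (lock about 0.039–0.040). It started about 6 mm off its right end.
- **Key:** The right key reached its stop, with the fingertips at 74.2 mm where 74 mm is fully down. It was past the 4 mm point for about a second (from about 9.65 to 10.65 s). The force was 5 to 9 N, and I released it straight up.
- **Final pictures:** The lock is at its left end and the right key looks up. The kettle, saucepan, mug, mill and other keys look unchanged from the first pictures.

**Not as gentle as intended:** I took one step too many at the lock's end stop, so the fingertips pressed it with about 33 N for about 0.2 s before I backed off. That is well under the wrist limit and the slide stayed at its stop, but you asked for nothing to be forced. The key's last reading, about 9 N, was also more than the 4.8 N it needs. The pictures show no plate indicator, so I could not see directly that the plate came on.

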